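# Click a connector's locking wedge home with the bench pliers

## Task

Stand the connector whose locking wedge still sticks out upright in the nest of the bench pliers, with the wedge facing one of the jaws, and squeeze the two handles together until the wedge clicks fully home. Stop squeezing as soon as the resistance gives, because pressing on would crush the housing; then let the handles spring open and leave the connector standing in the nest, without disturbing anything else on the bench.

Things in the scene. Friction and masses are not known exactly. Their poses are not given: they have to be found in the camera images.
- connector: Grey plastic connector, loose, about 100 g, standing upright: housing 30 (x) by 20 (y) by 36 mm tall, on it a ribbed neck 24 (x) by 14 (y) mm from 36 to 64 mm height, the place to grip it (across its x). Origin at the centre of its underside, z up. On its +y face is the locking wedge. Its housing is crushed by about 30 N at the jaws. It works equally well in the nest either way round
- wedge (a joint): How far the connector's locking wedge has been pressed in, m: 0 = it stands 3.4 mm out of the +y face (block 18 mm wide in x, 14 mm tall, centre 20 mm above the underside), 0.0034 = flush, fully home. Its resistance rises to about 12 N at the jaws near 1 mm, then gives; past 2.2 mm it snaps home by itself and stays; short of that it springs back out
- pliers: Bench pliers like a nutcracker, fixed on a grey stand, base plate 140 by 90 by 12 mm. Origin on the table under the nest, z up. Pivot at x = +60 mm; from it two arms run towards -x along both sides of the nest (jaws) and end as black handles; they swing level. Jaws at heights 30 to 50 mm, handles 28 to 52 mm above the table, x = -25 to -125 mm, 10 mm thick. Jaw force = 2.5 x grip-point force
- nest (a point): Centre of the nest's floor, 20 mm above the table; axes as the pliers. Aluminium pocket that takes the connector's 30 mm side along x with 1.8 mm play at each end; end walls 7 mm high, flared lips to 31 mm above the table. Open in y: 36 mm between the open jaws, less 2 to 8 mm for a steel pressing screw with a square foot on the left (+y) jaw. The connector can slide in y; the jaws centre it
- handle_left_grip (a point): Point on the outer face of the left (+y) handle, 40 mm above the table, 90 mm from the nest towards -x of the pliers: squeeze here. The two grip points are about 68 mm apart when open, and 35 to 52 mm when the wedge clicks
- handle_right_grip (a point): The same on the right (-y) handle. The pressing screw's setting changes from time to time and is not measured, so the handle gap at which the wedge clicks differs each time
- handle_left (a joint): Angle of the left handle, rad: 0 = sprung open, grows as it closes, at most 0.15. A return spring gives 2 to 3 N at the grip point
- handle_right (a joint): The same for the right handle
- locked_connector: A finished connector of the same shape and size, its wedge already flush: leave it alone. Origin at the centre of its underside
- solder_reel: Solder reel, diameter 56, 38 mm tall, leave alone
- flux_bottle: White bottle, diameter 40, 100 mm tall, leave alone
Things that resemble listed ones, but are neither listed nor needed, are in the scene too. Leave any red look-alike of the pliers alone.

How it is judged:
On the way, in this order (a step that is already met when the one before it is completed fails the run):
1. the connector stands fully down in the nest, its wedge facing a jaw and still out (x of connector in the frame of nest between -0.003 and 0.003 m and y of connector in the frame of nest between -0.009 and 0.009 m and z of connector in the frame of nest below 0.002 m and angle between connector's own z axis and vertical below 0.08 rad and angle between the x axis of connector and the x axis of nest, either way round below 0.2 rad and value of joint wedge below 0.001 m), for 0.2 s.
2. both handles have been squeezed and the wedge has clicked home in the nest (value of joint wedge above 0.003 m and value of joint each of handle_left, handle_right above 0.01 rad and distance between connector and nest below 0.012 m), for 0.05 s.
At the end, for the whole second after the job is handed in: The wedge is home (at least 3.0 of 3.4 mm), both handles have sprung open (under 0.015 rad), and the connector stands at rest and upright (within 0.1 rad) in the nest, within 12 mm of its centre and at most 3 mm above its floor (value of joint wedge above 0.003 m and value of joint each of handle_left, handle_right below 0.015 rad and distance between connector and nest below 0.012 m and z of connector in the frame of nest below 0.003 m and angle between connector's own z axis and vertical below 0.1 rad and linear speed of connector below 0.02 m/s); the robot touches nothing.
It fails at once if the housing is crushed: the jaws press on the connector with more than 30 N each (60 N summed over both) (contact force between pliers and connector above 60 N).
It fails at once if the wedge is pressed in anywhere but in the nest (value of joint wedge above 0.002 m and distance between connector and nest above 0.015 m).
It fails at once if the finished connector, the solder reel or the flux bottle is moved by more than 20 mm (distance of any of locked_connector, solder_reel, flux_bottle from where it was at the start of the episode above 0.02 m).
It also fails if it takes over 56 s, if anything falls off the work surface, if the arm or the gripper's body presses on something with over 40 N, if the wrist force passes 120 N, or if a joint passes its speed limit or range.

## Robot

A 6-joint arm with a two-finger parallel gripper is mounted at the origin on the work surface. World frame = base frame: x ahead of the robot, y to its left, z up, the work surface at z = 0. Lengths are in m, angles in rad, forces in N, time in s.
With the tool pointing down it reaches from about 0.25 to 0.85 m from the base axis. Payload 12.5 kg.
Tool frame: the origin (TCP) lies on the centre line of the jaws, within the pads' length; the fingertips stand 25 mm ahead of it and the grasp point (between the pads) lies 6 mm ahead of it; z points along the fingers, y is the direction in which the jaws open and shut (so a half turn about z gives the same grasp; the last joint's range is limited). The gripper opens to 93 mm and grips with 3 to 60 N. Pads are 15 mm wide; open, the fingers measure 128 mm over their backs; the gripper's body (75 mm by 188 mm) begins 65 mm behind the grasp point.
Start: joints at [1.114, 0.351, 1.652, -0, 1.139, -0.085], TCP at [0.2, 0.512, 0.216] pointing down, gripper open.
Joint ranges: [-2.75, 2.75], [-0.79, 2.1], [0.01, 2.65], [-1.57, 4.71], [0.07, 3.14], [-2.87, 2.87]. Speed limits (rad/s): [2.22, 2.22, 2.79, 3.14, 3.14, 3.14].

## Interface

Orientations are given as a rotation vector (axis times angle).
In Python, from workcell import * gives the robot as it stands.
- The arm moves only by the shell command python3 -m inch 'ROWS' [OPENING]. ROWS is JSON, a list of rows, each a list of 2 entries, a list of its own where there are three numbers: the shift along the tool's x, y, z in units of 0.1 m (1.0 is 0.1 m), then the turn about the tool's z in units of 30 degrees (1.0 is 30 degrees). In form: [[[tx, ty, tz], turn], ...]. A call has 1 to 12 rows; each row is the pose to reach, as a shift and turn from the pose measured when the call began, along the tool's axes at that moment; what a row does not reach only later rows make up. A row lasts 1/8 s, in which the tool goes at most 62.5 mm and 10.7 degrees, less where a joint would pass 70% of its speed; a pose out of reach is approached as far as the arm can. A call with a number of a shift or a turn outside -1 to 1 is refused whole. A call with a gripper value outside its range is refused whole. OPENING is the gripper command: -1 is fully open, 1 is shut, values between are in proportion, set as the call begins (- or left out, the last holds). The fingers move at their own pace and stop on an object; the grip force is fixed at half the most. Time passes only in rows, so rows that repeat a pose let the fingers close. It gives the time, the measured TCP pose, the force and the opening at its end, in the units of the state.
- observe(): the state, without advancing time (a new reading comes with each control period).
- grab_frame(name): name is "side" or "top" or "wrist"; returns the picture (400x640x3 uint8, blue, green, red); there is no depth.
- calibration(name): a dict with "K" (3x3 intrinsics, pixels), "k1" (the pictures are not rectified: a ray, as slopes to the right and down, at radius r is drawn at 1 + k1 r^2 times it, then the intrinsics apply), "view" (4x4, takes a point from world to camera coordinates); the wrist camera has in their place "tool_from_camera" (4x4, takes a point from camera to tool coordinates, whose origin is the TCP and whose axes are the flange's). Camera axes: x right, y down, z forward; pixel columns grow to the right and rows downward; lengths in m; the calibration is good to about 2 mm. A picture is of the moment at which its call begins: read the wrist's pose just before it. calibration takes no time and is no camera call.
- hand_in(): hands the job in, once; it reports no verdict.
The state is a dict: "time_s": time; "q": joint angles; "joint_velocities": joint speeds; "tau": joint torques, N m; "eef_pos": TCP position; "ee_rot": TCP orientation; "ft_force": force on the tool from outside, world axes, zero at the start; "torque": the same for the moment, N m; "width": opening from 0.0 (shut) to 1.0 (fully open).
Only numpy, scipy, OpenCV 4.12 (cv2) and the standard library are available. Lean on these libraries where they do the work, as an engineer would, in place of code of your own. Each camera call takes 0.05 s, during which the arm holds its last target.

## Working session

There is one attempt and no reset: what is moved stays moved. The work goes in short steps, Python scripts to look and compute and a shell command to move; the robot and the scene stay as the last step left them, time stands still between calls to the robot, and variables do not carry over. Pictures are saved under pics/ and viewed, and the job is handed in when it is done.

```bash
ls; mkdir -p pics; python3 - <<'E'
from workcell import *
import cv2
s=observe();print({k:s[k] for k in s})
for n in("top","side","wrist"):
    cv2.imwrite(f"pics/{n}0.png",grab_frame(n)); c=calibration(n); print(n,c)
E
```

```text
pics
{'time_s': 0.0, 'q': array([ 1.11438130e+00,  3.51244166e-01,  1.65242272e+00,  2.91441232e-06,
        1.13910429e+00, -8.46305070e-02]), 'joint_velocities': array([-3.80491872e-04, -6.57152607e-04,  8.60284965e-05,  1.28088378e-03,
       -9.15552007e-04, -1.62214228e-03]), 'tau': array([ 3.06239184e-03, -4.97337055e+01, -2.85259956e+01,  7.00582797e-02,
        2.54470808e-02, -8.49666048e-05]), 'eef_pos': array([0.19963966, 0.51211273, 0.21509761]), 'ee_rot': array([-5.80583242e-01, -3.08715558e+00,  1.78259640e-03]), 'ft_force': array([-0.17031668, -0.37906385, -0.54270381]), 'torque': array([ 0.04179307, -0.01453283, -0.00588037]), 'width': 1.0033020898199416}
top {'K': array([[489.97577765,   0.        , 319.2137564 ],
       [  0.        , 489.97577765, 196.26637466],
       [  0.        ,   0.        ,   1.        ]]), 'k1': 0.042161114318359366, 'view': array([[ 0.00481386, -0.99994689, -0.0091123 ,  0.03478089],
       [-0.99468843, -0.00385121, -0.10285957,  0.48050151],
       [ 0.10281901,  0.00955905, -0.99465415,  1.1870411 ],
       [ 0.        ,  0.        ,  0
[... 333 characters left out ...]
285,  0.19803875],
       [ 0.46229606,  0.69890286, -0.54572625,  0.64785343],
       [ 0.        ,  0.        ,  0.        ,  1.        ]])}
wrist {'K': array([[281.64145873,   0.        , 319.69212292],
       [  0.        , 281.64145873, 202.60999811],
       [  0.        ,   0.        ,   1.        ]]), 'k1': -0.049639040495483656, 'tool_from_camera': array([[ 6.58769214e-04, -9.62455242e-01, -2.71439631e-01,
         7.48480626e-02],
       [ 9.99999598e-01,  7.99102289e-04, -4.06466949e-04,
        -8.04145104e-04],
       [ 6.08114276e-04, -2.71439254e-01,  9.62455382e-01,
        -1.68813704e-01],
       [ 0.00000000e+00,  0.00000000e+00,  0.00000000e+00,
         1.00000000e+00]])}
```

View pics/top0.png

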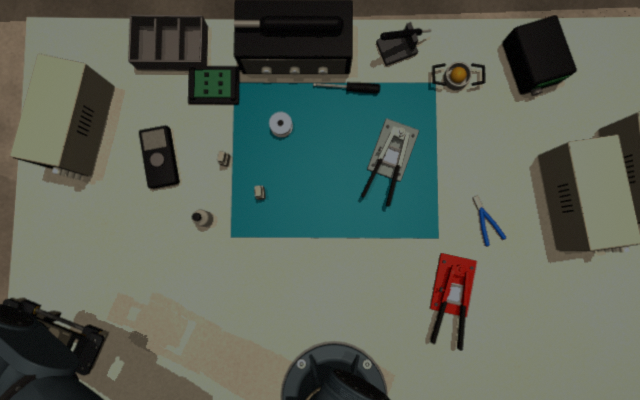

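View pics/side0.png

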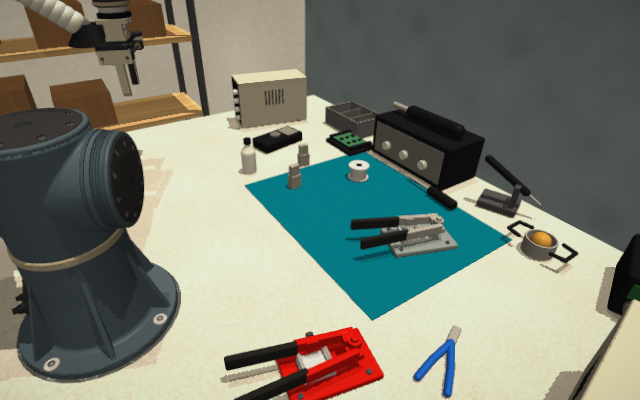

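View pics/wrist0.png

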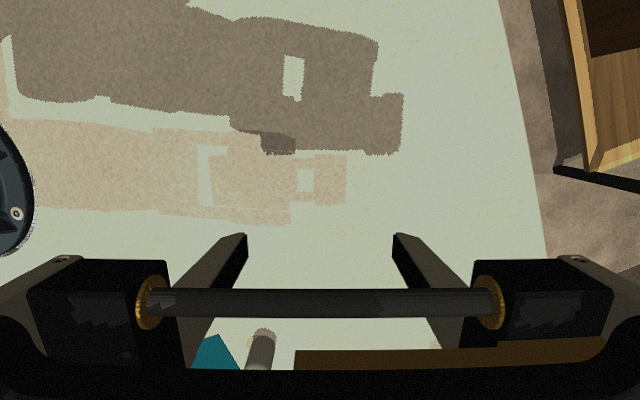

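The top view shows connectors near (224,158) and (259,192), the grey pliers at (392,155), the reel at (281,124) and the bottle at (202,217). The red pliers at (455,290) are the look-alike.

```bash
cat > h.py <<'E'
from workcell import *
import cv2, numpy as np
from scipy.spatial.transform import Rotation as R
def cam(n,s=None):
    c=calibration(n);K=np.array(c["K"]);k1=c["k1"]
    if n=="wrist":
        T=np.eye(4);T[:3,:3]=R.from_rotvec(s["ee_rot"]).as_matrix();T[:3,3]=s["eef_pos"]
        W=T@np.array(c["tool_from_camera"])
    else: W=np.linalg.inv(np.array(c["view"]))
    return K,k1,W
def ray(n,uv,s=None):
    K,k1,W=cam(n,s)
    d=np.array([(uv[0]-K[0,2])/K[0,0],(uv[1]-K[1,2])/K[1,1]]);x=d.copy()
    for _ in range(20): x=d/(1+k1*(x@x))
    return W[:3,3],W[:3,:3]@np.r_[x,1]
def onz(n,uv,z,s=None):
    o,d=ray(n,uv,s); return o+d*(z-o[2])/d[2]
def proj(n,p,s=None):
    K,k1,W=cam(n,s); c=np.linalg.inv(W)@np.r_[p,1]; x=c[:2]/c[2]; x=x*(1+k1*(x@x)); return K[:2,:2]@x+K[:2,2]
def shift(s,p,yaw_turn=0):
    "tool-axes shift to world TCP p, units 0.1m"
    return R.from_rotvec(s["ee_rot"]).as_matrix().T@(np.array(p)-s["eef_pos"])*10
E
python3 - <<'E'
from h import *
im=cv2.imread("pics/top0.png")
a=cv2.resize(im[140:215,200:300],None,fx=8,fy=8,interpolation=cv2.INTER_CUBIC)
b=cv2.resize(im[105:215,345:445],None,fx=5,fy=5,interpolation=cv2.INTER_CUBIC)
cv2.imwrite("pics/ta.png",a);cv2.imwrite("pics/tb.png",b)
for n,p,z in(("c1",(224,157),.05),("c2",(260,190),.05),("plate",(392,150),.012),("bottle",(202,217),.05),("reel",(281,124),.038)): print(n,onz("top",p,z))
s=observe(); print(R.from_rotvec(s["ee_rot"]).as_matrix())
E
```

```text
c1 [0.57326044 0.26962793 0.05      ]
c2 [0.49248509 0.18038827 0.05      ]
plate [ 0.59951024 -0.14572404  0.012     ]
bottle [0.42640855 0.31898387 0.05      ]
reel [0.6590559  0.13251773 0.038     ]
[[-9.31670998e-01  3.63302871e-01 -4.18586463e-04]
 [ 3.63303098e-01  9.31670666e-01 -7.93208127e-04]
 [ 1.01809939e-04 -8.91082767e-04 -9.99999598e-01]]
```

View pics/ta.png

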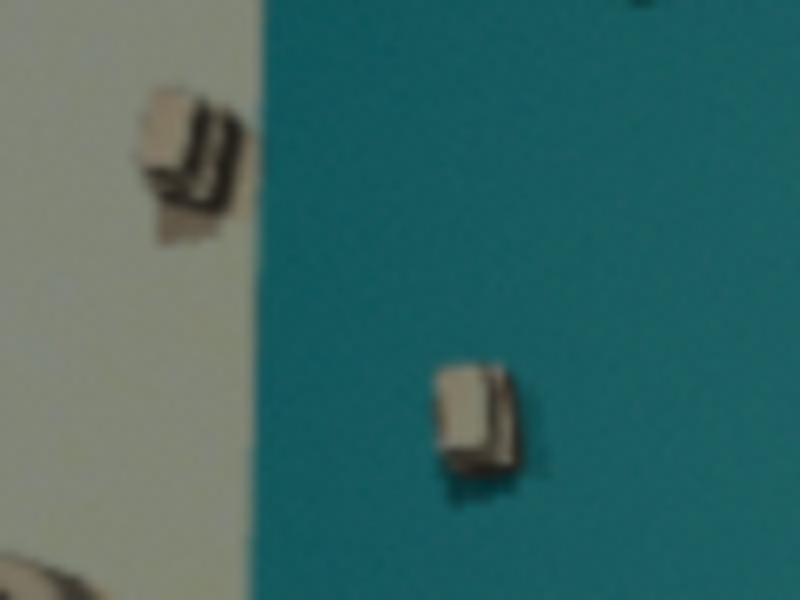

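View pics/tb.png

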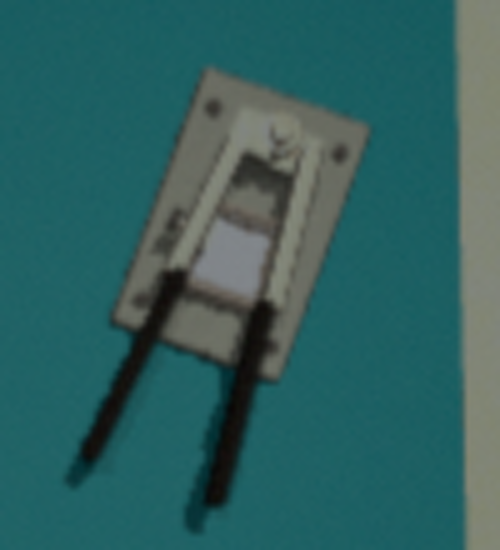

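```bash
python3 - <<'E'
from h import *
im=cv2.imread("pics/side0.png")
a=cv2.resize(im[135:200,270:340],None,fx=9,fy=9,interpolation=cv2.INTER_CUBIC)
cv2.imwrite("pics/sa.png",a)
s=observe()
for p in((.53,.225,.22),(.50,.20,.2)): print(shift(s,p))
E
```

```text
[-4.12099951 -1.47552725 -0.04671254]
[-3.93234435 -1.81725756  0.15361126]
```

View pics/sa.png

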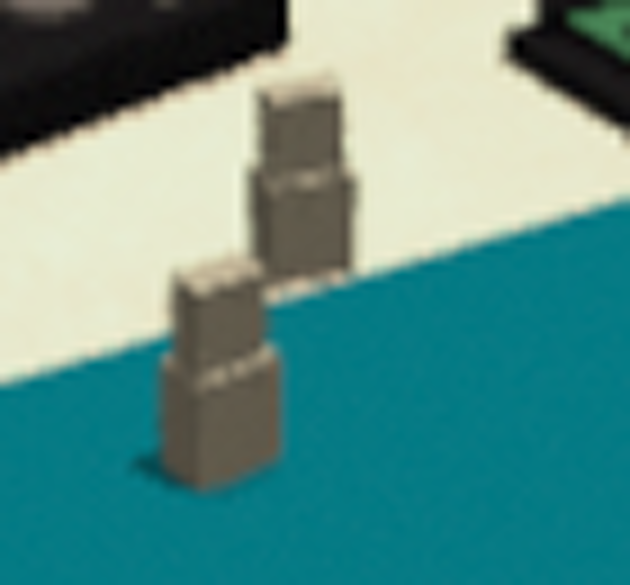

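```bash
for i in 1; do python3 -m inch '[[[-0.5,-0.2,0],0.3],[[-1,-0.4,0],0.6],[[-1,-0.4,0],1]]'; done
python3 - <<'E'
from h import *
s=observe(); print(R.from_rotvec(s["ee_rot"]).as_matrix().round(3), s["q"],shift(s,(.51,.18,.2)))
E
```

```text
time_s: 0.52
eef_pos: [0.2802, 0.4367, 0.2152]
ee_rot: [1.342, 2.84, -0.002]
ft_force: [0.2, 1.5, 0.1]
width: 0.994
[[-0.635  0.772 -0.   ]
 [ 0.772  0.635 -0.001]
 [-0.001 -0.001 -1.   ]] [ 9.10799839e-01  2.95448657e-01  1.73092721e+00 -6.27471021e-04
  1.11652010e+00  2.22887873e-01] [-3.44163824  0.14487543  0.15427715]
```

```bash
python3 -m inch '[[[-0.5,0,0],0.3],[[-1,0.1,0],0.6],[[-1,0.1,0],1]]' | head -3
python3 - <<'E'
from h import *
s=observe(); print(R.from_rotvec(s["ee_rot"]).as_matrix().round(3), s["q"],shift(s,(.51,.18,.2)))
E
```

```text
time_s: 0.9
eef_pos: [0.3533, 0.3639, 0.2151]
ee_rot: [2.015, 2.409, -0.002]
[[-0.176  0.984 -0.   ]
 [ 0.984  0.176 -0.002]
 [-0.002 -0.001 -1.   ]] [ 7.08988245e-01  2.74429640e-01  1.75979314e+00 -1.33219921e-03
  1.10875555e+00  5.32162466e-01] [-2.08632045  1.21770309  0.15387132]
```

```bash
python3 -m inch '[[[-0.5,0.5,0],0.2],[[-1,0.6,0],0.4],[[-1,0.6,0],0.4]]' | head -3
python3 -m inch '[[[-0.5,0.3,0],0],[[-1,0.7,0],0],[[-1,0.7,0],0],[[-1,0.7,0],0]]' | head -3
python3 - <<'E'
from h import *
s=observe(); print(R.from_rotvec(s["ee_rot"]).as_matrix().round(3), s["q"],shift(s,(.51,.18,.2)))
cv2.imwrite("pics/w1.png",grab_frame("wrist"))
E
```

```text
time_s: 1.27
eef_pos: [0.4314, 0.2733, 0.215]
ee_rot: [2.262, 2.178, -0.003]
time_s: 1.78
eef_pos: [0.4971, 0.1715, 0.215]
ee_rot: [2.262, 2.179, -0.004]
[[ 0.037  0.999 -0.001]
 [ 0.999 -0.037 -0.002]
 [-0.002 -0.001 -1.   ]] [ 0.24456864  0.30869718  1.71303448 -0.00205475  1.12170948  0.28262368] [0.0905534  0.12582243 0.14944654]
```

View pics/w1.png

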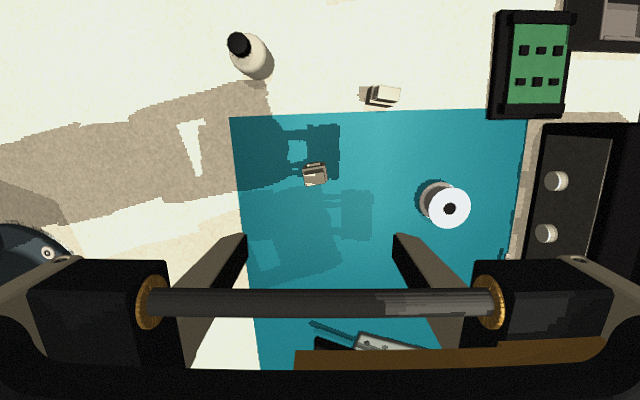

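```bash
python3 - <<'E'
from h import *
im=cv2.imread("pics/w1.png")
a=cv2.resize(im[65:115,345:415],None,fx=8,fy=8,interpolation=cv2.INTER_CUBIC)
b=cv2.resize(im[150:200,280:350],None,fx=8,fy=8,interpolation=cv2.INTER_CUBIC)
o=np.vstack([a,b]);o=cv2.resize(o,None,fx=.72,fy=.72);o=cv2.convertScaleAbs(o,alpha=1.3,beta=10);cv2.imwrite("pics/w1a.png",o)
E
```

```text
(no output)
```

View pics/w1a.png

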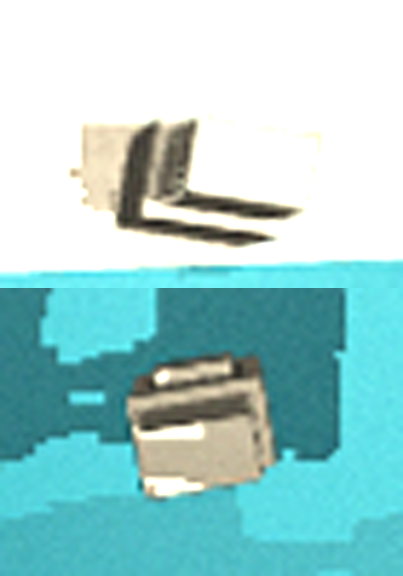

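```bash
python3 -m inch '[[[-0.1,-0.03,0.4],0],[[-0.1,-0.03,0.65],0],[[-0.1,-0.03,0.65],0],[[-0.1,-0.03,0.65],0]]' | head -3
python3 - <<'E'
from h import *
s=observe(); print(s["eef_pos"],R.from_rotvec(s["ee_rot"]).as_matrix().round(3))
im=grab_frame("wrist");cv2.imwrite("pics/w2.png",im)
print(proj("wrist",(.4925,.18,.03),s))
u,v=proj("wrist",(.4925,.18,.03),s).astype(int)
cv2.imwrite("pics/w2a.png",cv2.resize(im[v-60:v+60,u-80:u+80],None,fx=5,fy=5,interpolation=cv2.INTER_CUBIC));print(u-80,v-60)
E
```

```text
time_s: 2.33
eef_pos: [0.4937, 0.1628, 0.1512]
ee_rot: [2.259, 2.181, -0.002]
[0.49367988 0.16277139 0.15116932] [[ 0.035  0.999  0.   ]
 [ 0.999 -0.035 -0.002]
 [-0.002  0.    -1.   ]]
[317.77447094 179.68331482]
237 119
```

View pics/w2a.png

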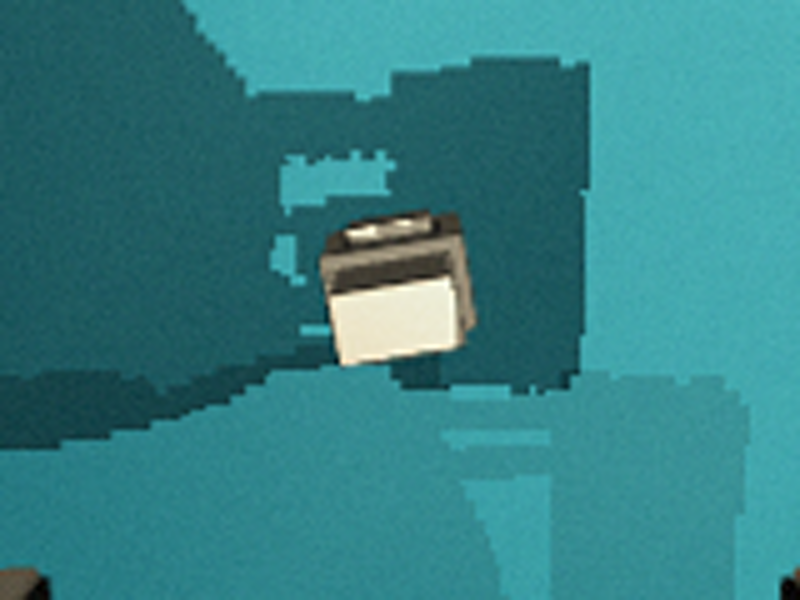

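```bash
python3 - <<'E'
from h import *
s=observe()
P=np.array([onz("wrist",(np.array(p)/5+(237,119)),.064,s) for p in((330,292),(453,277),(466,347),(342,366))])
print(P.round(4)); c=P.mean(0); print("c",c, [np.linalg.norm(P[i]-P[(i+1)%4]) for i in range(4)])
d=(P[1]-P[0]+P[2]-P[3]);print("xaxis yaw",np.degrees(np.arctan2(d[1],d[0])))
Rm=R.from_rotvec(s["ee_rot"]).as_matrix(); print("tooly yaw",np.degrees(np.arctan2(Rm[1,1],Rm[0,1])))
print(shift(s,(c[0],c[1],.056)))
Q=np.array([onz("top",(np.array(p)/5+(345,105)),.012) for p in((207,68),(370,125),(278,382),(112,322))])
print(Q.round(4),Q.mean(0))
for i in range(4):
  e=Q[(i+1)%4]-Q[i]; print(np.linalg.norm(e),np.degrees(np.arctan2(e[1],e[0])))
E
```

```text
[[0.4797 0.1892 0.064 ]
 [0.5024 0.1912 0.064 ]
 [0.5045 0.1779 0.064 ]
 [0.4812 0.1751 0.064 ]]
c [0.49194782 0.18333336 0.064     ] [np.float64(0.022833974437174134), np.float64(0.01343690770569181), np.float64(0.023446284109856694), np.float64(0.014190959959766715)]
xaxis yaw 6.017526635330616
tooly yaw -2.0184748571658857
[ 0.20821792 -0.02703465  0.95278005]
[[ 0.6802 -0.1323  0.012 ]
 [ 0.6508 -0.2141  0.012 ]
 [ 0.5199 -0.1664  0.012 ]
 [ 0.55   -0.0837  0.012 ]] [ 0.60020592 -0.14911488  0.012     ]
0.08691298281083579 -109.73592992001775
0.13939582446507415 159.9850431753186
0.0880350878627856 69.99799338712154
0.1389970009973331 -20.477927285070294
```

```bash
python3 -m inch '[[[0.21,-0.03,0.1],-0.27],[[0.21,-0.03,0.3],-0.27],[[0.21,-0.03,0.3],-0.27]]' 0.1| head -6
python3 - <<'E'
from h import *
s=observe(); Rm=R.from_rotvec(s["ee_rot"]).as_matrix(); print("tooly yaw",np.degrees(np.arctan2(Rm[1,1],Rm[0,1])),s["eef_pos"],shift(s,(.492,.1833,.066)))
im=grab_frame("wrist");cv2.imwrite("pics/w3.png",im)
E
```

```text
time_s: 2.75
eef_pos: [0.4913, 0.1839, 0.1213]
ee_rot: [2.099, 2.336, -0.003]
ft_force: [0.1, 0.4, 0.4]
width: 0.728
tooly yaw 6.104193581712537 [0.49129137 0.18390842 0.12130335] [-0.00572126  0.00663208  0.55304298]
```

View pics/w3.png

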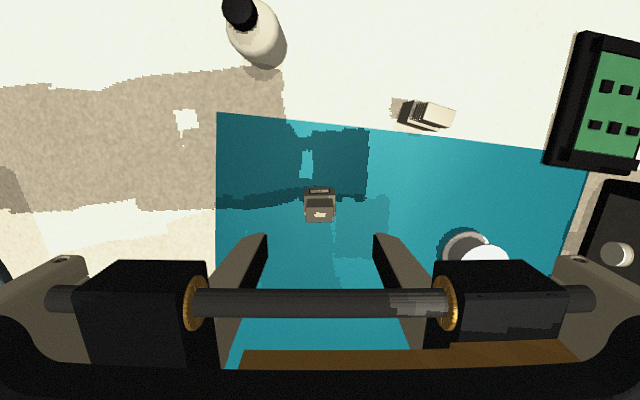

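The connector is centred between the fingers at (320,205) and square to them, with its wedge pointing up in the picture.

```bash
python3 - <<'E'
from h import *
s=observe()
im=cv2.imread("pics/w3.png");cv2.imwrite("pics/w3a.png",cv2.resize(im[170:240,280:360],None,fx=8,fy=8,interpolation=cv2.INTER_CUBIC))
for p in((307,206),(334,206),(334,222),(307,222)): print(onz("wrist",p,.064,s))
E
python3 -m inch '[[[0,0,0.2],0],[[0,0,0.35],0],[[0,0,0.35],0]]' | head -6
```

```text
[0.48054367 0.18997554 0.064     ]
[0.50308649 0.19239305 0.064     ]
[0.50480653 0.17824272 0.064     ]
[0.48188629 0.17578521 0.064     ]
time_s: 3.18
eef_pos: [0.4916, 0.1836, 0.0867]
ee_rot: [2.1, 2.335, -0.003]
ft_force: [0.2, 0.7, 1.0]
width: 0.457
```

View pics/w3a.png

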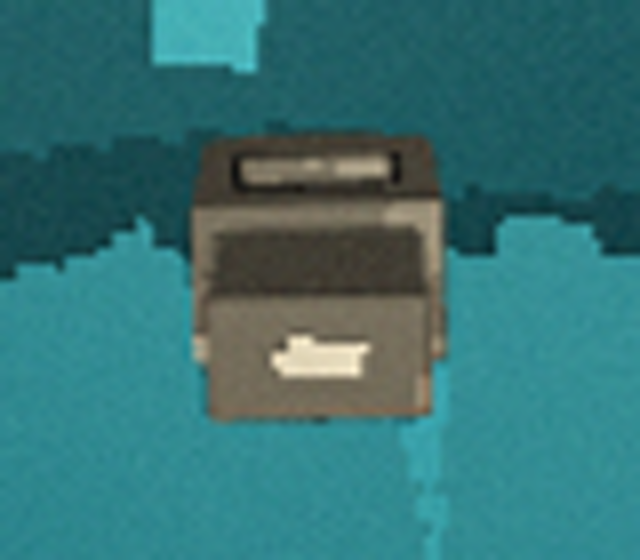

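```bash
python3 - <<'E'
from h import *
s=observe();print(shift(s,(.573,.262,.135)))
E
```

```text
[ 0.69226958  0.89253128 -0.4851447 ]
```

```bash
python3 -m inch '[[[0,0,-0.4],0],[[0.4,0.5,-0.5],0],[[0.69,0.89,-0.5],0],[[0.69,0.89,-0.5],0],[[0.69,0.89,-0.5],0]]' -1| head -3
python3 - <<'E'
from h import *
im=grab_frame("wrist")
cv2.imwrite("pics/w4.png",im);cv2.imwrite("pics/w4a.png",cv2.resize(im[150:250,260:380],None,fx=6,fy=6,interpolation=cv2.INTER_CUBIC))
E
```

```text
time_s: 3.8
eef_pos: [0.5722, 0.2614, 0.1366]
ee_rot: [2.1, 2.335, -0.004]
```

View pics/w4a.png

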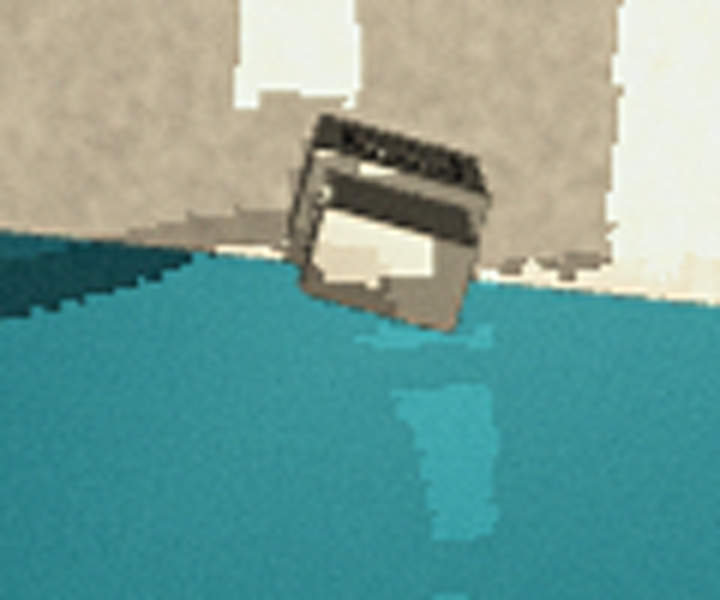

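c1's +y face is dark all over (around (400,160) in the crop), so its wedge is flush. c2 shows the lit top of a protruding block, so c2 is the target. Going back to grasp it.

```bash
python3 -m inch '[[[-0.35,-0.45,0],0],[[-0.69,-0.88,0],0],[[-0.69,-0.88,0.1],0],[[-0.69,-0.88,0.4],0],[[-0.69,-0.88,0.7],0],[[-0.69,-0.88,0.7],0]]' 0| head -5
python3 -m inch '[[[0,0,0],0],[[0,0,0],0],[[0,0,0],0],[[0,0,0],0]]' 1 | head -6
python3 - <<'E'
from h import *
cv2.imwrite("pics/w5.png",grab_frame("wrist")); s=observe(); print(s["eef_pos"],s["width"])
E
```

```text
time_s: 4.6
eef_pos: [0.4909, 0.1827, 0.0657]
ee_rot: [-2.101, -2.335, 0.008]
ft_force: [0.1, 0.2, -0.1]
width: 0.504
time_s: 5.1
eef_pos: [0.491, 0.1828, 0.066]
ee_rot: [-2.101, -2.335, 0.007]
ft_force: [0.5, 0.2, -0.3]
width: 0.12
[0.49096042 0.18276043 0.0659344 ] 0.0783370366425537
```

View pics/w5.png

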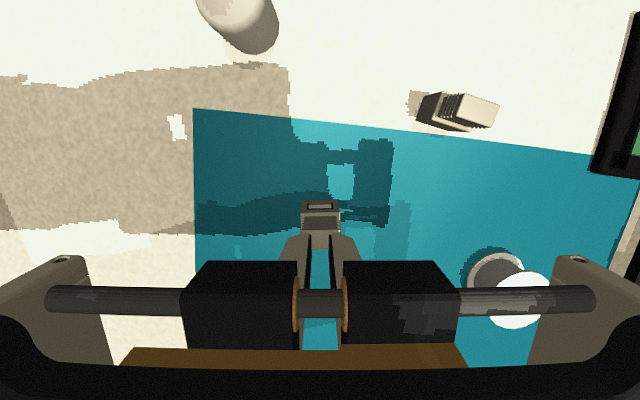

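```bash
python3 - <<'E'
from h import *
s=observe()
im=cv2.imread("pics/w5.png");o=cv2.resize(im[180:260,270:370],None,fx=8,fy=8,interpolation=cv2.INTER_CUBIC)
Rm=R.from_rotvec(s["ee_rot"]).as_matrix()
for z in(0,.006,.025):
    p=proj("wrist",s["eef_pos"]+Rm[:,2]*z,s);print(z,p); cv2.circle(o,tuple(((p-(270,180))*8).astype(int)),4,(0,0,255),-1)
cv2.imwrite("pics/w5a.png",o); print(Rm.round(3), s["q"])
E
```

```text
0 [319.4753745  242.22109712]
0.006 [319.48746274 238.57635395]
0.025 [319.521326   228.36848184]
[[-0.105  0.994 -0.004]
 [ 0.994  0.105 -0.003]
 [-0.003 -0.004 -1.   ]] [ 0.2685398   0.51470314  1.83449048 -0.00275844  0.79662647  0.16511211]
```

View pics/w5a.png

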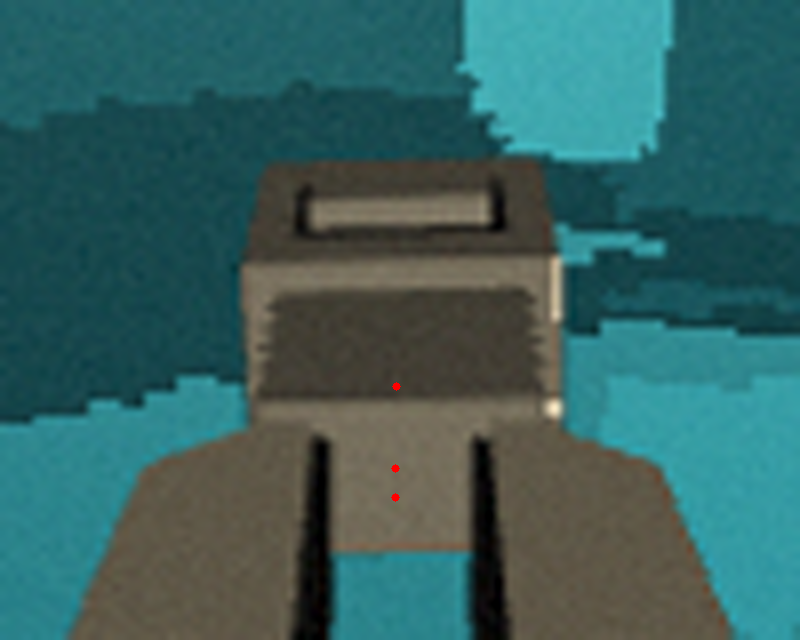

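```bash
python3 - <<'E'
from h import *
b=grab_frame("side");a=grab_frame("wrist"); s=observe(); print(s["time_s"],s["width"],s["eef_pos"],s["ft_force"])
u,v=proj("side",(.491,.183,.05)).astype(int)
o=np.hstack([cv2.resize(a[180:260,270:370],None,fx=4,fy=4,interpolation=cv2.INTER_CUBIC),cv2.resize(b[v-40:v+40,u-50:u+50],None,fx=4,fy=4,interpolation=cv2.INTER_CUBIC)])
cv2.imwrite("pics/x6.png",o)
E
```

```text
5.25 0.014359208529758277 [0.49088352 0.18272223 0.06575719] [-0.19641567 -0.33378829  0.32551062]
```

View pics/x6.png

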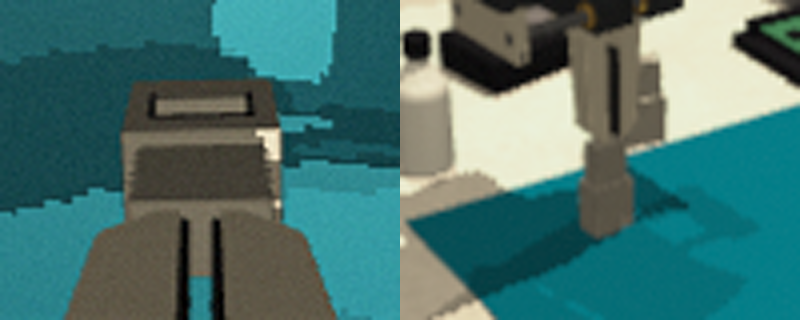

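```bash
python3 - <<'E'
from h import *
u,v=proj("side",(.491,.183,.05)).astype(int)
o,d=ray("side",((608-400)/4+u-50,140/4+v-40))
for y in(.175,.183,.19):
    t=(y-o[1])/d[1];print(o+d*t)
s=observe()
for x in(0,.0075):
  for z in(-.01,0,.006,.025):
    W=R.from_rotvec(s["ee_rot"]).as_matrix(); print(x,z,proj("wrist",s["eef_pos"]+W@np.array([x,.0465,z]),s))
E
```

```text
[0.48982082 0.175      0.06940187]
[0.49448063 0.183      0.06445144]
[0.49855796 0.19       0.06011981]
0 -0.01 [394.75441906 248.73110229]
0 0 [390.86178446 242.15544074]
0 0.006 [388.71234303 238.5271054 ]
0 0.025 [382.68165271 228.35694778]
0.0075 -0.01 [395.69582774 237.47249785]
0.0075 0 [391.7018366  231.40914243]
0.0075 0.006 [389.49918783 228.06760567]
0.0075 0.025 [383.3294955  218.71665412]
```

The fingers closed above the neck. Both views put the fingertips at about the reported TCP height, not 25 mm ahead of it. I'll open, go 25 mm lower and check before closing.

```bash
python3 -m inch '[[[0,0,-0.1],0],[[0,0,-0.1],0],[[0,0,-0.1],0],[[0,0,-0.1],0]]' 0| sed -n 2,5p
python3 -m inch '[[[0.02,0.01,0.1],0],[[0.02,0.01,0.25],0],[[0.02,0.01,0.33],0],[[0.02,0.01,0.33],0]]' | head -6
python3 - <<'E'
from h import *
b=grab_frame("side");a=grab_frame("wrist"); s=observe(); print(s["time_s"],s["width"],s["eef_pos"],s["ft_force"])
u,v=proj("side",(.491,.183,.05)).astype(int)
o=np.hstack([cv2.resize(a[170:270,260:380],None,fx=4,fy=4,interpolation=cv2.INTER_CUBIC)[:,:400],cv2.resize(b[v-50:v+50,u-50:u+50],None,fx=4,fy=4,interpolation=cv2.INTER_CUBIC)])
cv2.imwrite("pics/x7.png",o)
E
```

```text
eef_pos: [0.4908, 0.1827, 0.0756]
ee_rot: [-2.101, -2.335, 0.008]
ft_force: [0.1, -0.2, -0.5]
width: 0.398
time_s: 6.25
eef_pos: [0.491, 0.1845, 0.0417]
ee_rot: [-2.1, -2.334, 0.01]
ft_force: [0.5, -0.1, 1.0]
width: 0.502
6.35 0.5033518433548904 [0.49155015 0.18473777 0.04262839] [ 0.2043853  -0.44343269  0.28641131]
```

View pics/x7.png

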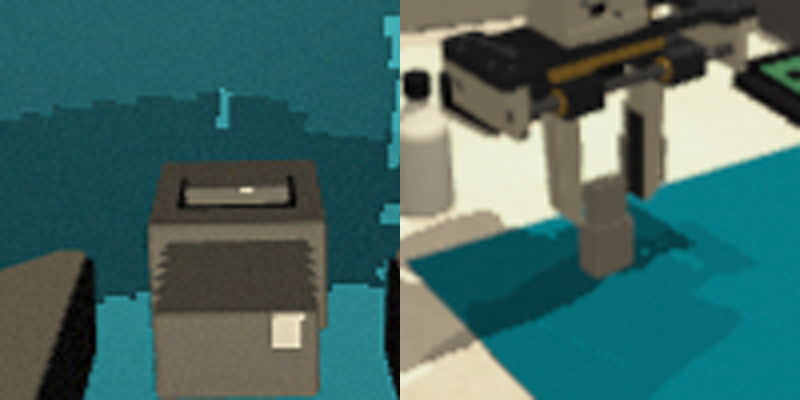

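```bash
python3 - <<'E'
from h import *
s=observe()
print(onz("wrist",(260+238/4,170+312/4),.064,s),onz("wrist",(260+238/4,170+397/4),.064,s))
u,v=proj("side",(.491,.183,.05)).astype(int)
o,d=ray("side",((567-400)/4+u-50,216/4+v-50))
t=(.18-o[1])/d[1];print(o+d*t)
E
python3 -m inch '[[[0,0,0],0],[[0,0,0],0],[[0,0,0],0]]' 1 | head -6
python3 -m inch '[[[0,0,0],0],[[0,0,0],0]]'  | sed -n 2,6p
```

```text
[0.49106145 0.19063622 0.064     ] [0.49249735 0.17711715 0.064     ]
[0.4624268 0.18      0.0492247]
time_s: 6.72
eef_pos: [0.4916, 0.1847, 0.0428]
ee_rot: [-2.101, -2.335, 0.008]
ft_force: [-0.2, -0.4, 1.2]
width: 0.255
eef_pos: [0.4916, 0.1847, 0.0428]
ee_rot: [-2.101, -2.335, 0.008]
ft_force: [0.4, 0.4, -0.4]
width: 0.252
```

```bash
python3 - <<'E'
from h import *
f=lambda p,z: onz("top",np.array(p)/5+(345,105),z)
a=(f((177,270),.05)+f((265,303),.05))/2
b=f((283,135),.055); e=(f((92,462),.052)+f((216,503),.052))/2
print("blackstart",a,"pivot",b,np.linalg.norm((a-b)[:2]),"handle end mid",e,np.linalg.norm((e-b)[:2]))
v=(e-b)[:2];print(np.degrees(np.arctan2(-v[1],-v[0])))
n=(e*60+b*125)/185;print("nest est",n)
print("pocket",[f(p,.02).round(4) for p in((218,208),(272,226),(250,300),(190,280))])
s=observe();print(shift(s,(.60,-.1,.14)))
E
```

```text
blackstart [ 0.56152909 -0.13328663  0.05      ] pivot [ 0.63543392 -0.16340442  0.055     ] 0.07980604767843606 handle end mid [ 0.46540255 -0.09986793  0.052     ] 0.18151460603408492
-20.48946520932062
nest est [ 0.58028861 -0.14279799  0.05402703]
pocket [array([ 0.6065, -0.1362,  0.02  ]), array([ 0.5974, -0.163 ,  0.02  ]), array([ 0.56  , -0.1517,  0.02  ]), array([ 0.57  , -0.1219,  0.02  ])]
[-2.94807995  0.77431527 -0.96700978]
```

```bash
python3 -m inch '[[[0,0,-0.3],0],[[0,0,-0.6],0],[[-0.2,0.1,-0.9],0.1],[[-0.6,0.2,-0.9],0.4],[[-0.9,0.2,-0.9],0.7],[[-0.9,0.2,-0.9],0.88]]' | sed -n 1,6p
python3 - <<'E'
from h import *
s=observe(); Rm=R.from_rotvec(s["ee_rot"]).as_matrix(); print("tooly yaw",np.degrees(np.arctan2(Rm[1,1],Rm[0,1])));print(shift(s,(.56,-.2,.12)))
E
```

```text
time_s: 7.72
eef_pos: [0.5215, 0.0959, 0.1329]
ee_rot: [2.584, 1.785, -0.008]
ft_force: [-0.1, -0.2, -0.8]
width: 0.255
tooly yaw -20.72101302146302
[-2.63053975  1.40774519  0.1376211 ]
```

```bash
for k in 1 2; do :; done; python3 -m inch '[[[-0.5,0.25,0],0],[[-1,0.5,0],0],[[-1,0.5,0],0]]' | sed -n 2p
python3 -m inch '[[[-0.5,0.25,0],0],[[-1,0.5,0],0],[[-1,0.5,0],0]]' | sed -n 2p
python3 -m inch '[[[-0.5,0.4,0.1],0],[[-0.63,0.4,0.13],0],[[-0.63,0.4,0.13],0],[[-0.63,0.4,0.13],0]]' | sed -n 1,6p
python3 - <<'E'
from h import *
s=observe(); Rm=R.from_rotvec(s["ee_rot"]).as_matrix(); print("tooly yaw",np.degrees(np.arctan2(Rm[1,1],Rm[0,1])),s["eef_pos"].round(4));
im=grab_frame("wrist");cv2.imwrite("pics/w8.png",im)
E
```

```text
eef_pos: [0.533, -0.0183, 0.1332]
eef_pos: [0.5441, -0.1317, 0.1334]
time_s: 8.98
eef_pos: [0.5586, -0.2033, 0.1208]
ee_rot: [2.59, 1.778, -0.008]
ft_force: [0.7, 0.2, -0.6]
width: 0.256
tooly yaw -21.061241317274312 [ 0.5586 -0.2033  0.1208]
```

View pics/w8.png

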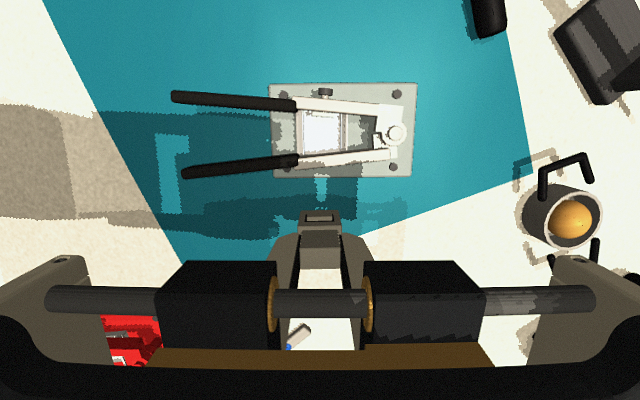

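```bash
python3 - <<'E'
from h import *
im=cv2.imread("pics/w8.png");cv2.imwrite("pics/w8a.png",cv2.resize(im[75:185,260:425],None,fx=4.8,fy=4.8,interpolation=cv2.INTER_CUBIC))
E
```

```text
(no output)
```

View pics/w8a.png

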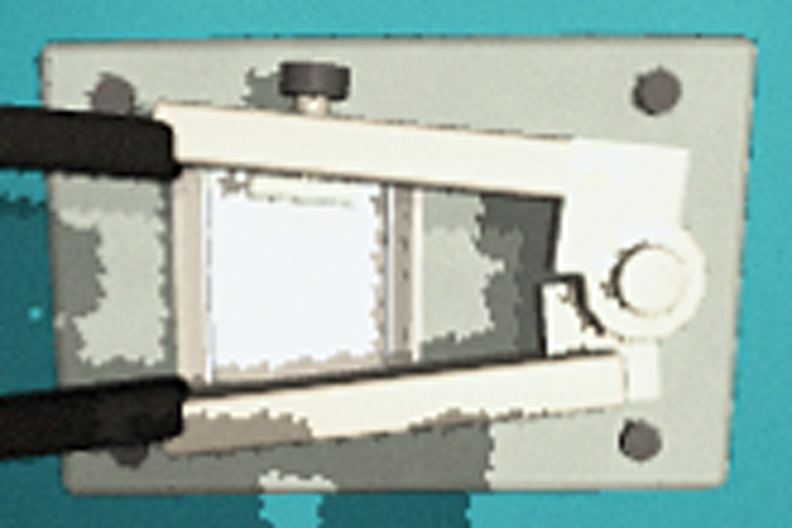

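```bash
python3 - <<'E'
from h import *
s=observe()  # arm held since
f=lambda p,z: onz("wrist",np.array(p)/4.8+(260,75),z,s)
Q=np.array([f(p,.012) for p in((42,42),(755,40),(728,487),(70,492))])
for i in range(4):
  e=Q[(i+1)%4]-Q[i]; print(np.linalg.norm(e).round(4),np.degrees(np.arctan2(e[1],e[0])).round(2))
print("plate c",Q.mean(0)); C=Q.mean(0)
yaw=np.radians(-20.5); X=np.array([np.cos(yaw),np.sin(yaw)]);Y=np.array([-X[1],X[0]])
def loc(n,p,z): w=f(p,z)[:2]-C[:2]; print(n,(w@X*1e3).round(1),(w@Y*1e3).round(1))
loc("floorL",(208,280),.02);loc("floorR",(385,280),.02)
loc("lipLout",(174,280),.031);loc("lipRout",(415,280),.031)
loc("lipLin",(205,280),.031);loc("lipRin",(390,280),.031)
loc("pivot",(655,278),.055)
loc("jawL in near foot",(290,180),.05);loc("jawR in",(290,372),.05);loc("foot edge",(300,205),.05);loc("foot edge z.04",(300,205),.04)
loc("foot a",(250,195),.045);loc("foot b",(355,195),.045)
loc("blkL",(178,150),.052);loc("blkR",(185,400),.052)
E
```

```text
0.1373 -20.68
0.0876 -109.74
0.1374 159.51
0.088 70.2
plate c [ 0.60382735 -0.14982355  0.012     ]
floorL -37.8 -0.8
floorR -3.5 -1.1
lipLout -43.5 -0.3
lipRout 1.4 -0.7
lipLin -37.7 -0.4
lipRin -3.3 -0.7
pivot 39.9 0.4
jawL in near foot -21.8 16.8
jawR in -22.0 -15.6
foot edge -20.1 12.7
foot edge z.04 -20.0 12.8
foot a -28.7 14.5
foot b -10.5 14.4
blkL -40.5 21.8
blkR -40.4 -20.0
```

```bash
python3 - <<'E'
from h import *
s=observe()
yaw=np.radians(-20.5); X=np.array([np.cos(yaw),np.sin(yaw)]);Y=np.array([-X[1],X[0]])
n=np.array([.60383,-.14982])-.0206*X+.0003*Y; print("nest",n)
p=n-.004*Y; print(p,shift(s,(*p,.102)))
E
```

```text
nest [ 0.58463962 -0.14232473]
[ 0.58323879 -0.14607142] [0.62386094 0.02370193 0.18623243]
```

```bash
python3 -m inch '[[[0.3,0.02,0],0],[[0.62,0.02,0],0],[[0.62,0.02,0.1],0],[[0.62,0.02,0.18],0],[[0.62,0.02,0.18],0]]' | sed -n 1,6p
python3 - <<'E'
from h import *
s=observe(); Rm=R.from_rotvec(s["ee_rot"]).as_matrix(); print("tooly yaw",np.degrees(np.arctan2(Rm[1,1],Rm[0,1])),s["eef_pos"].round(4),Rm[:,2]);
im=grab_frame("wrist");cv2.imwrite("pics/w9.png",im);cv2.imwrite("pics/w9a.png",cv2.resize(im[130:280,240:440],None,fx=4,fy=4,interpolation=cv2.INTER_CUBIC))
b=grab_frame("side");cv2.imwrite("pics/s9.png",b);u,v=proj("side",(.58,-.143,.06)).astype(int)
cv2.imwrite("pics/s9a.png",cv2.resize(b[v-60:v+50,u-75:u+75],None,fx=5,fy=5,interpolation=cv2.INTER_CUBIC))
E
```

```text
time_s: 9.65
eef_pos: [0.5821, -0.1466, 0.1018]
ee_rot: [-2.59, -1.778, 0.01]
ft_force: [0.5, -0.3, -0.8]
width: 0.254
tooly yaw -21.071094447411962 [ 0.5821 -0.1466  0.1018] [-0.00523421 -0.00323173 -0.99998108]
```

View pics/w9a.png

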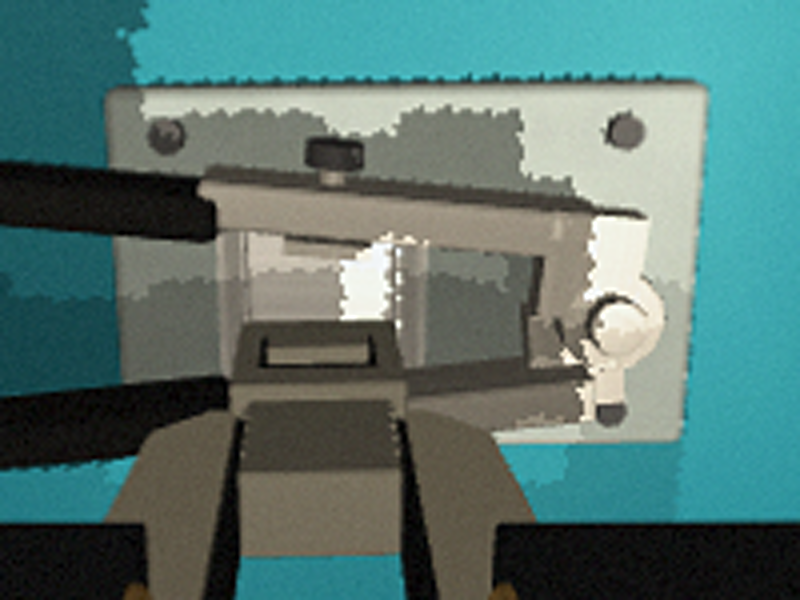

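View pics/s9a.png

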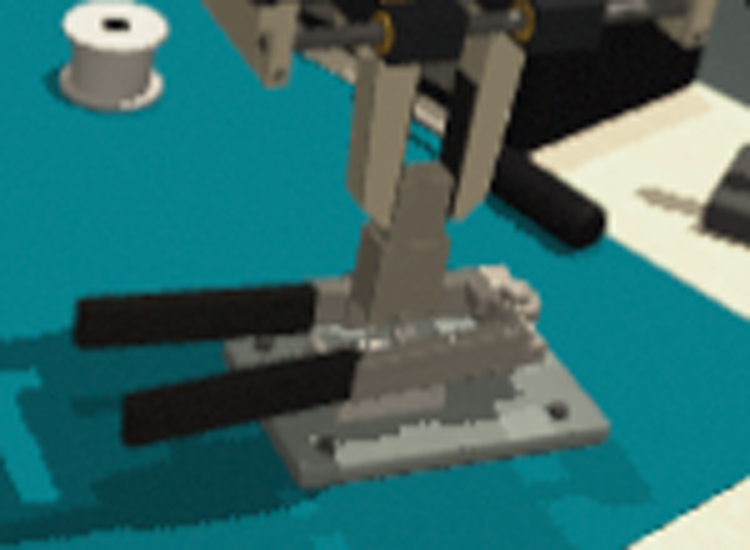

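```bash
python3 - <<'E'
from h import *
s=observe(); W=R.from_rotvec(s["ee_rot"]).as_matrix()
def t(n,p,z): 
    q=W.T@(onz("wrist",np.array(p)/4+(240,130),z,s)-s["eef_pos"]); print(n,(q*1e3).round(1))
t("connbL",(248,322),.059);t("connbR",(397,322),.059)
t("housL",(230,384),.095);t("housR",(407,381),.095)
t("neckL",(241,470),.123);t("neckR",(401,470),.123)
t("floorL",(250,290),.02);t("floorR",(397,290),.02)
t("lipLout",(222,290),.031);t("lipRout",(426,290),.031)
t("plateTL",(106,88),.012);t("plateTR",(707,90),.012);t("plateBR",(682,440),.012)
t("footL",(285,240),.045);t("footR",(362,250),.045);
t("foot",(320,256),.045);t("jawL",(330,240),.05);t("screw knob",(334,150),.04)
t("pivot",(625,325),.055)
E
```

```text
connbL [  8.  -13.4  43.6]
connbR [ 8.1 16.  43.6]
housL [  8.5 -14.2   7.6]
housR [ 9.1 15.3  7.6]
neckL [  5.8 -10.5 -20.4]
neckR [  5.9  12.4 -20.4]
floorL [  3.6 -15.4  82.7]
floorR [ 3.6 18.7 82.6]
lipLout [  6.7 -20.9  71.6]
lipRout [ 6.8 24.4 71.5]
plateTL [ 49.3 -48.   90.5]
plateTR [49.2 89.5 90.2]
plateBR [-37.6  91.5  90.6]
footL [21.4 -6.4 57.5]
footR [19.3  9.5 57.5]
foot [18.   0.8 57.5]
jawL [22.6  2.8 52.5]
screw knob [39.3  3.7 62.4]
pivot [ 6.2 62.5 47.5]
```

```bash
python3 -m inch '[[[0.025,0.006,0],0],[[0.025,0.006,0.1],0],[[0.025,0.006,0.2],0],[[0.025,0.006,0.25],0],[[0.025,0.006,0.25],0]]' | sed -n 1,6p
python3 - <<'E'
from h import *
s=observe(); print(s["eef_pos"].round(4),s["ft_force"].round(2))
im=grab_frame("wrist");cv2.imwrite("pics/w10a.png",cv2.resize(im[130:280,240:440],None,fx=4,fy=4,interpolation=cv2.INTER_CUBIC))
E
```

```text
time_s: 10.38
eef_pos: [0.5837, -0.1447, 0.077]
ee_rot: [2.59, 1.777, -0.009]
ft_force: [-0.2, 0.7, -1.1]
width: 0.255
[ 0.5837 -0.1447  0.077 ] [-0.23  0.66 -1.09]
```

View pics/w10a.png

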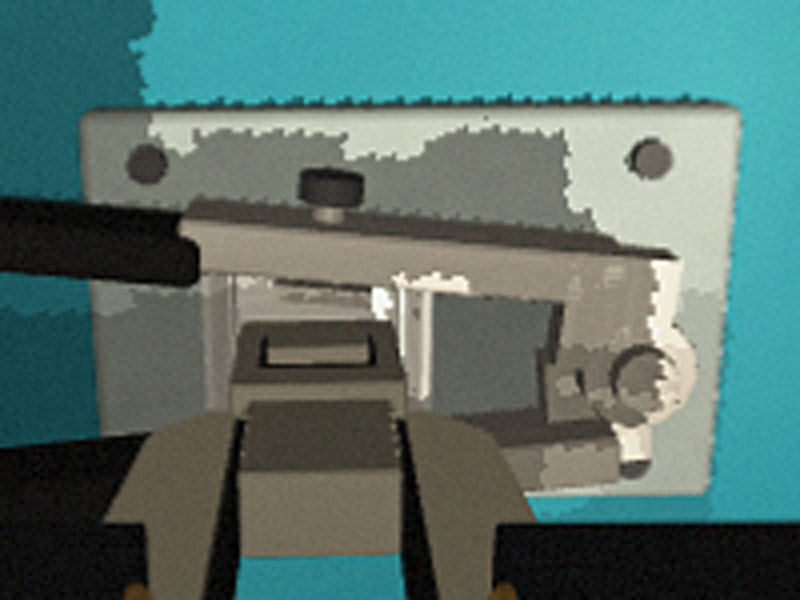

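```bash
python3 -m inch '[[[0,0,0.05],0],[[0,0,0.08],0],[[0,0,0.08],0]]' | sed -n 1,6p
python3 -m inch '[[[0,0,0.03],0],[[0,0,0.05],0],[[0,0,0.05],0]]' | sed -n 1,6p
python3 - <<'E'
from h import *
s=observe(); print(s["eef_pos"].round(4),s["ft_force"].round(2))
im=grab_frame("wrist");cv2.imwrite("pics/w11a.png",cv2.resize(im[130:280,240:440],None,fx=4,fy=4,interpolation=cv2.INTER_CUBIC))
E
```

```text
time_s: 10.8
eef_pos: [0.5837, -0.1448, 0.0692]
ee_rot: [2.59, 1.777, -0.009]
ft_force: [-0.4, 0.4, -0.9]
width: 0.251
time_s: 11.18
eef_pos: [0.5836, -0.1447, 0.064]
ee_rot: [2.59, 1.777, -0.009]
ft_force: [0.2, -0.1, -1.0]
width: 0.253
[ 0.5836 -0.1447  0.064 ] [ 0.2  -0.09 -1.04]
```

View pics/w11a.png

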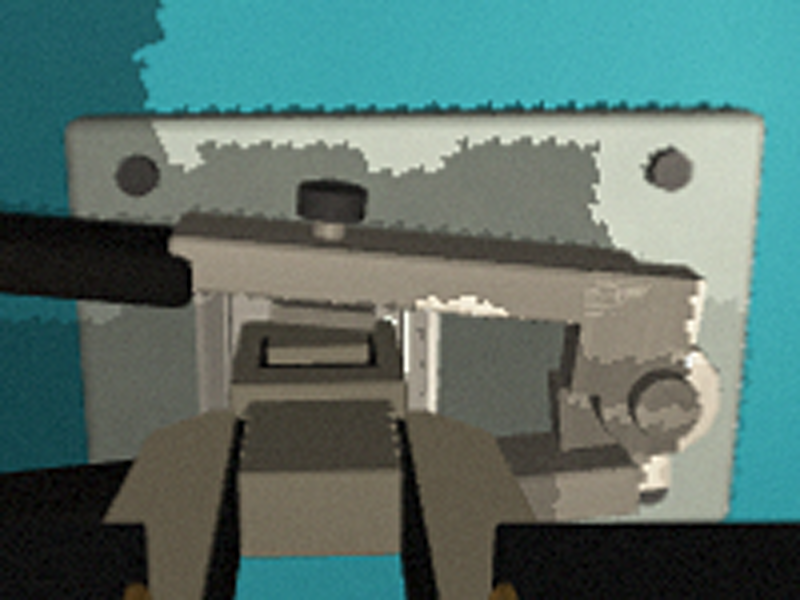

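```bash
for k in 1 ; do python3 -m inch '[[[0,0,0.01],0],[[0,0,0.015],0],[[0,0,0.015],0]]' | sed -n 2,4p; done
python3 -m inch '[[[0,0,0.01],0],[[0,0,0.01],0]]' | sed -n 2,4p
```

```text
eef_pos: [0.5837, -0.1448, 0.0628]
ee_rot: [2.59, 1.777, -0.009]
ft_force: [-1.9, 0.5, 2.2]
eef_pos: [0.5838, -0.1448, 0.0628]
ee_rot: [2.59, 1.777, -0.009]
ft_force: [-4.5, 1.1, 10.8]
```

```bash
python3 -m inch '[[[0,0,-0.005],0],[[0,0,-0.005],0],[[0,0,-0.005],0],[[0,0,-0.005],0]]' 0.15 | sed -n 1,6p
python3 -m inch '[[[0,0,-0.2],0],[[0,0,-0.5],0],[[-0.2,0,-0.6],0],[[-0.3,0,-0.6],0],[[-0.3,0,-0.6],0]]' | sed -n 1,6p
python3 - <<'E'
from h import *
s=observe(); print(s["eef_pos"].round(4),s["ft_force"].round(2))
im=grab_frame("wrist");cv2.imwrite("pics/w12.png",im);cv2.imwrite("pics/w12a.png",cv2.resize(im[90:240,220:420],None,fx=4,fy=4,interpolation=cv2.INTER_CUBIC))
b=grab_frame("side");u,v=proj("side",(.58,-.143,.06)).astype(int)
cv2.imwrite("pics/s12a.png",cv2.resize(b[v-60:v+50,u-75:u+75],None,fx=5,fy=5,interpolation=cv2.INTER_CUBIC))
E
```

```text
time_s: 12.35
eef_pos: [0.5838, -0.1448, 0.0631]
ee_rot: [2.59, 1.777, -0.009]
ft_force: [0.3, -0.6, -0.4]
width: 0.426
time_s: 12.98
eef_pos: [0.5724, -0.1735, 0.1225]
ee_rot: [-2.591, -1.775, 0.01]
ft_force: [-0.2, 0.1, -0.7]
width: 0.42
[ 0.5724 -0.1735  0.1225] [-0.19  0.08 -0.69]
```

View pics/w12a.png

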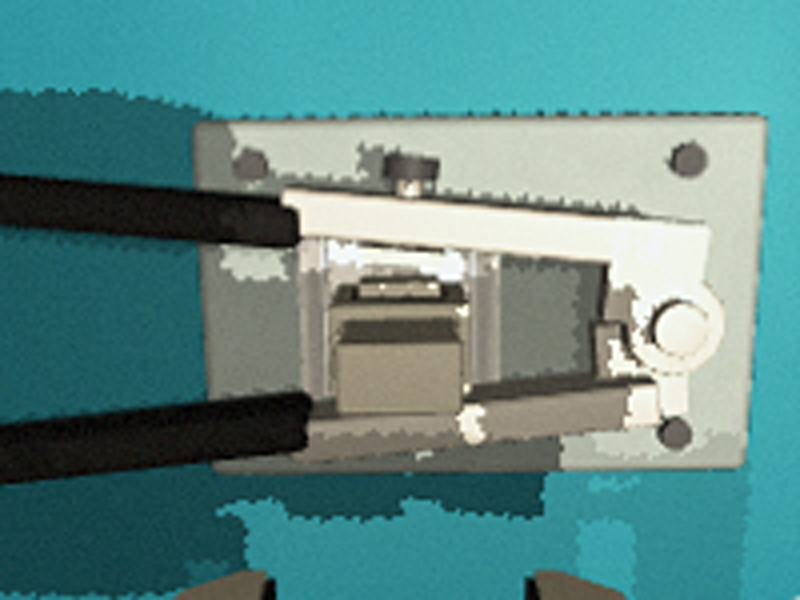

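View pics/s12a.png

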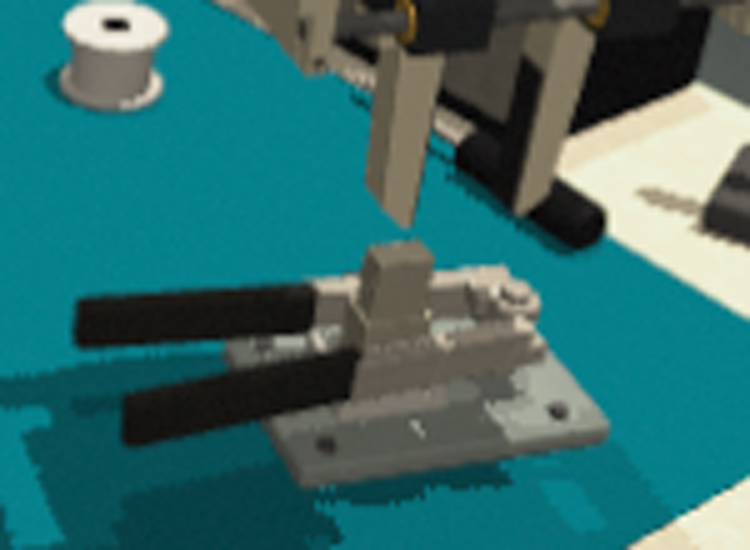

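The connector stands in the nest between the jaws. Its wedge sticks out towards the screw on the left jaw, around (400,290) in the crop.

```bash
python3 - <<'E'
from h import *
s=observe()
f=lambda p,z: onz("wrist",np.array(p)/4+(220,90),z,s)[:2]
Q=[f(p,.012) for p in((193,121),(767,115),(745,468),(213,471))]; e=Q[1]-Q[0];e2=Q[2]-Q[3];print([np.degrees(np.arctan2(a[1],a[0])) for a in(e,e2)],np.linalg.norm(e))
C=np.mean(Q,0);yaw=np.radians(-20.6); X=np.array([np.cos(yaw),np.sin(yaw)]);Y=np.array([-X[1],X[0]])
def loc(n,p,z): w=f(p,z)-C; print(n,(w@X*1e3).round(1)+20.7,(w@Y*1e3).round(1))
print("C",C)
for z in(.084,.086): 
  for p in((335,342),(463,342),(463,410),(337,412)): loc("neck",p,z)
loc("pivot",(683,328),.055)
loc("gL",(0,208),.052)
loc("handleL outer",(0,176),.052);loc("handleR outer",(0,484),.04);loc("handleL in",(0,238),.052);loc("handleR in",(0,428),.052)
n=C-.0207*X+.0003*Y;g=n-.09*X;print("nest",n,"gripmid",g); Rm=R.from_rotvec(s["ee_rot"]).as_matrix(); print(np.degrees(np.arctan2(Rm[1,1],Rm[0,1])),s["q"])
E
```

```text
[np.float64(-20.384718035599796), np.float64(-20.666978209671136)] 0.13721378617512237
C [ 0.60379007 -0.1482246 ]
neck -10.900000000000002 3.2
neck 12.899999999999999 3.0
neck 13.0 -10.0
neck -10.900000000000002 -10.2
neck -10.8 3.6
neck 12.799999999999999 3.4
neck 12.899999999999999 -9.5
neck -10.7 -9.7
pivot 61.0 0.3
gL -82.7 26.4
handleL outer -82.0 33.0
handleR outer -93.6 -38.1
handleL in -83.3 20.2
handleR in -87.6 -21.3
nest [ 0.58451919 -0.14066066] gripmid [ 0.50027383 -0.10899491]
-21.119885053315507 [-0.36832544  0.54505629  1.60146304 -0.00559998  0.99952584  0.00331403]
```

```bash
python3 -m inch '[[[0,0,-0.05],0.3],[[0,0,-0.05],0.6],[[0,0,-0.05],1],[[0,0,-0.05],1]]' -1| sed -n 1,3p
python3 -m inch '[[[0,0,0],0.3],[[0,0,0],0.6],[[0,0,0],1],[[0,0,0],1]]' -1| sed -n 1,3p
python3 -m inch '[[[0,0,0],0.3],[[0,0,0],0.6],[[0,0,0],0.98],[[0,0,0],0.98]]' -1| sed -n 1,6p
python3 - <<'E'
from h import *
s=observe(); Rm=R.from_rotvec(s["ee_rot"]).as_matrix(); print(np.degrees(np.arctan2(Rm[1,1],Rm[0,1])),s["q"],shift(s,(.5003,-.109,.12)))
E
```

```text
time_s: 13.58
eef_pos: [0.5726, -0.1722, 0.1268]
ee_rot: [2.962, 1.046, -0.011]
time_s: 14.08
eef_pos: [0.5726, -0.172, 0.1264]
ee_rot: [3.13, 0.249, -0.012]
time_s: 14.58
eef_pos: [0.5725, -0.1719, 0.1263]
ee_rot: [3.091, -0.545, -0.011]
ft_force: [0.4, -0.3, 0.2]
width: 0.996
-109.98401551088585 [-0.36734718  0.540209    1.5985096  -0.00549563  1.00914274  1.55519189] [-0.89319561 -0.34447694  0.06675999]
```

```bash
python3 -m inch '[[[-0.5,-0.2,0],0],[[-0.89,-0.345,0],0.02],[[-0.89,-0.345,0],0.02],[[-0.89,-0.345,0],0.02]]' -1| sed -n 1,3p
python3 - <<'E'
from h import *
im=grab_frame("wrist");cv2.imwrite("pics/w13.png",im)
s=observe(); Rm=R.from_rotvec(s["ee_rot"]).as_matrix(); print(np.degrees(np.arctan2(Rm[1,1],Rm[0,1])),s["eef_pos"],shift(s,(.5003,-.109,.12)))
E
```

```text
time_s: 15.08
eef_pos: [0.5015, -0.1094, 0.127]
ee_rot: [3.089, -0.554, -0.009]
-110.4126683901594 [ 0.50158957 -0.10963365  0.12685442] [-0.01393613 -0.00175408  0.06861097]
```

View pics/w13.png

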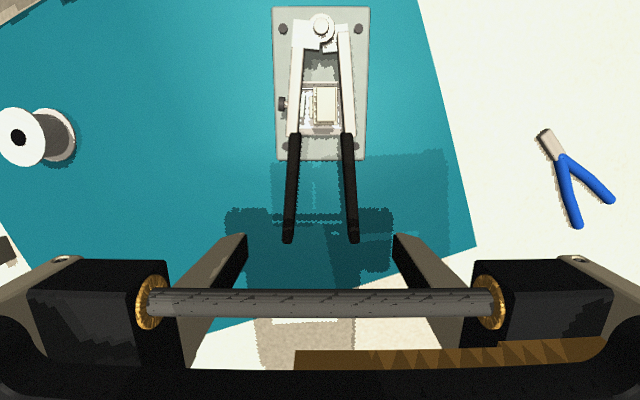

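```bash
python3 - <<'E'
from h import *
s=observe(); W=R.from_rotvec(s["ee_rot"]).as_matrix()
for p,z in(((282,240),.052),((359,240),.052),((288,240),.04),((320,242),.052),((290,135),.052),((354,135),.052),((320,25),.055)):
    print(p,(W.T@(onz("wrist",p,z,s)-s["eef_pos"])*1e3).round(1))
E
python3 -m inch '[[[-0.01,0,0.3],0],[[-0.01,0,0.6],0],[[-0.01,0,0.6],0],[[-0.01,0,0.6],0]]' -1| sed -n 1,6p
```

```text
(282, 240) [-29.2 -34.2  74.9]
(359, 240) [-29.3  37.9  75.2]
(288, 240) [-34.4 -30.1  86.9]
(320, 242) [-31.3   1.3  75. ]
(290, 135) [ 66.5 -24.1  74.4]
(354, 135) [66.6 29.9 74.6]
(320, 25) [149.4   1.1  71.1]
time_s: 15.62
eef_pos: [0.5011, -0.1099, 0.0677]
ee_rot: [3.088, -0.555, -0.008]
ft_force: [0.5, 0.1, 0.6]
width: 0.996
```

```bash
python3 -m inch '[[[0.01,0.015,0.2],0],[[0.01,0.015,0.37],0],[[0.01,0.015,0.37],0],[[0.01,0.015,0.37],0]]' -1| sed -n 1,6p
python3 - <<'E'
from h import *
im=grab_frame("wrist");cv2.imwrite("pics/w14.png",im)
b=grab_frame("side");u,v=proj("side",(.52,-.12,.06)).astype(int)
cv2.imwrite("pics/s14a.png",cv2.resize(b[v-60:v+50,u-75:u+75],None,fx=5,fy=5,interpolation=cv2.INTER_CUBIC))
E
```

```text
time_s: 16.12
eef_pos: [0.5017, -0.1119, 0.0312]
ee_rot: [3.088, -0.555, -0.007]
ft_force: [0.4, -0.4, -0.6]
width: 1.003
```

View pics/w14.png

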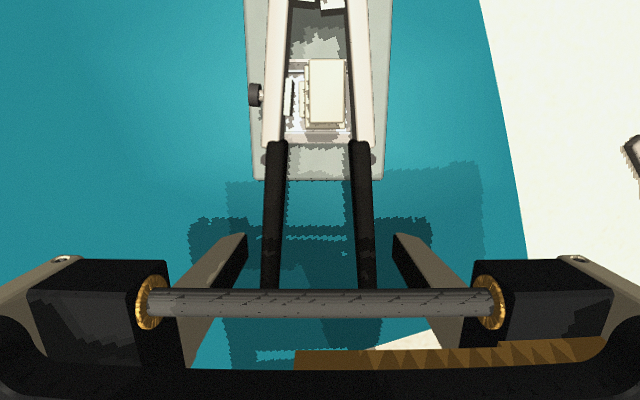

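View pics/s14a.png

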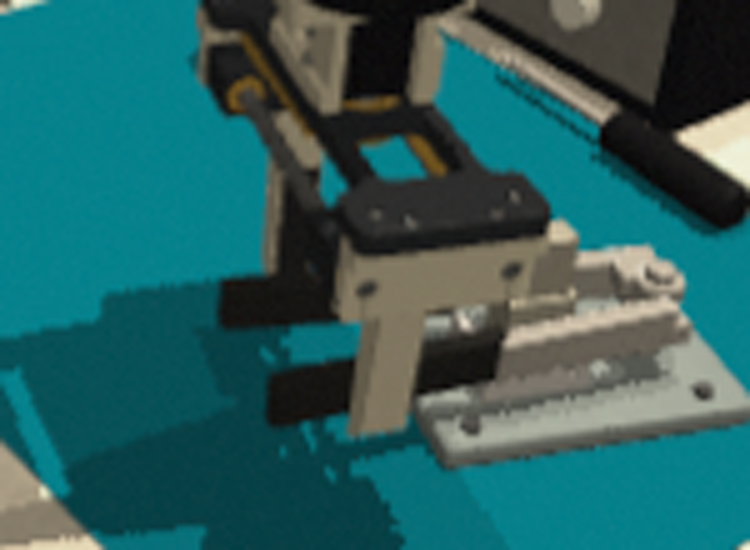

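```bash
python3 -m inch '[[[0,0,0],0],[[0,0,0],0],[[0,0,0],0],[[0,0,0],0]]' -0.5| sed -n 4,6p
python3 -m inch '[[[0,0,0],0],[[0,0,0],0]]' -0.4| sed -n 4,6p
python3 -m inch '[[[0,0,0],0],[[0,0,0],0]]' -0.3| sed -n 4,6p
```

```text
ft_force: [-0.0, 3.4, 0.6]
width: 0.753
ft_force: [-1.6, -0.1, 2.0]
width: 0.701
ft_force: [-3.2, 1.5, 2.4]
width: 0.653
```

```bash
python3 -m inch '[[[0,0,0],0],[[0,0,0],0]]' -0.25| sed -n 4,6p
python3 -m inch '[[[0,0,0],0],[[0,0,0],0]]' -0.2| sed -n 4,6p
python3 - <<'E'
from h import *
a=grab_frame("wrist");s=observe();print(s["width"],s["width"]*93)
cv2.imwrite("pics/w15.png",cv2.resize(a[30:260,220:420],None,fx=2.6,fy=2.6,interpolation=cv2.INTER_CUBIC))
E
```

```text
ft_force: [-1.7, 1.0, 0.8]
width: 0.624
ft_force: [-3.0, 1.5, 1.0]
width: 0.602
0.6027525667077277 56.05598870381868
```

View pics/w15.png

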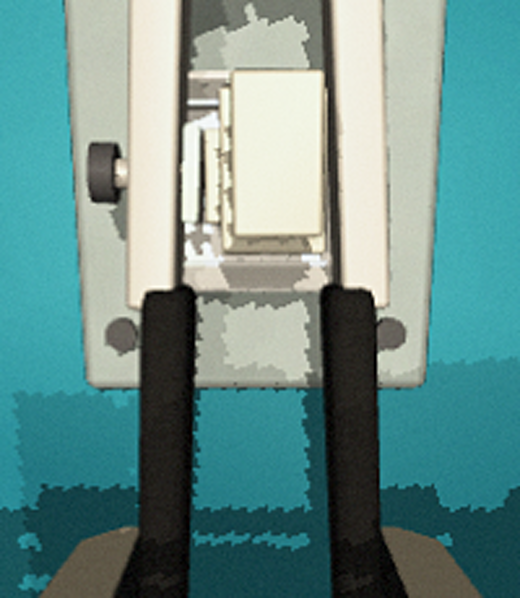

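Both handles are closing evenly. The foot at x≈200 is almost touching the wedge at x≈207, so I'll use small steps from here.

```bash
st='[[[0,0,0],0],[[0,0,0],0]]'
python3 -m inch '[[[0,0,0],0],[[0,0,0],0]]' -0.18| sed -n 4,6p
python3 -m inch '[[[0,0,0],0],[[0,0,0],0]]' -0.16| sed -n 4,6p
python3 -m inch '[[[0,0,0],0],[[0,0,0],0]]' -0.14| sed -n 4,6p
```

```text
ft_force: [-3.9, 0.8, 2.1]
width: 0.596
ft_force: [-3.1, 1.3, 1.9]
width: 0.581
ft_force: [-4.4, 1.2, 1.6]
width: 0.57
```

```bash
python3 - <<'E'
from h import *
a=grab_frame("wrist");s=observe();print(s["width"],s["width"]*93,s["ft_force"],s["torque"])
cv2.imwrite("pics/w16.png",cv2.resize(a[50:150,270:370],None,fx=5,fy=5,interpolation=cv2.INTER_CUBIC))
E
```

```text
0.5701285125632177 53.02195166837925 [-3.10099724  1.72382039  2.24585703] [0.2723934  0.74744575 0.01456235]
```

View pics/w16.png

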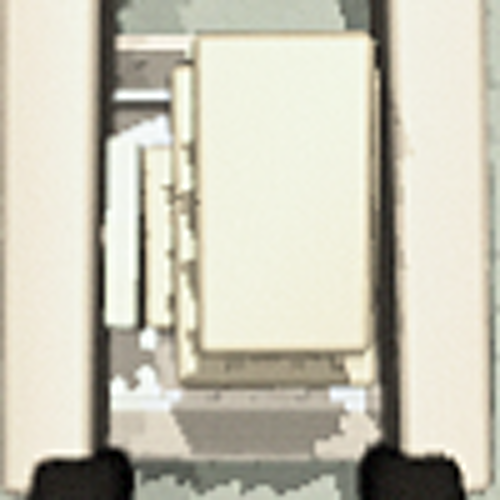

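```bash
python3 -m inch '[[[0,0,0],0],[[0,0,0],0]]' -0.12| sed -n 4,6p
python3 -m inch '[[[0,0,0],0],[[0,0,0],0]]' -0.10| sed -n 4,6p
python3 - <<'E'
from h import *
a=grab_frame("wrist");s=observe();print(s["width"],s["width"]*93,s["ft_force"],s["torque"])
cv2.imwrite("pics/w17.png",cv2.resize(a[50:150,270:370],None,fx=5,fy=5,interpolation=cv2.INTER_CUBIC))
E
```

```text
ft_force: [-3.5, 1.9, 1.9]
width: 0.566
ft_force: [-4.3, 1.8, 1.3]
width: 0.548
0.5528050918987152 51.41087354658051 [-3.86692165  1.56705833  1.52168409] [0.30906217 0.7519472  0.02016827]
```

View pics/w17.png

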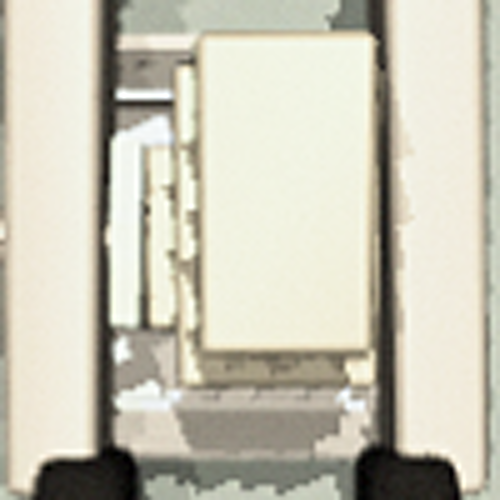

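```bash
cat > look.py <<'E'
import sys
from h import *
a=grab_frame("wrist");ws=[];s=observe();print(s["time_s"],"w %.4f mm %.2f"%(s["width"],s["width"]*93),s["ft_force"].round(1))
cv2.imwrite(f"pics/{sys.argv[1]}.png",cv2.resize(a[50:150,270:370],None,fx=5,fy=5,interpolation=cv2.INTER_CUBIC))
E
python3 -m inch '[[[0,0,0],0],[[0,0,0],0]]' -0.08| sed -n 4,6p
python3 -m inch '[[[0,0,0],0],[[0,0,0],0]]' -0.06| sed -n 4,6p; python3 look.py w18
```

```text
ft_force: [-3.1, 1.6, 1.3]
width: 0.546
ft_force: [-3.1, 1.8, 2.1]
width: 0.534
19.675 w 0.5347 mm 49.73 [-4.   2.6  1.7]
```

View pics/w18.png

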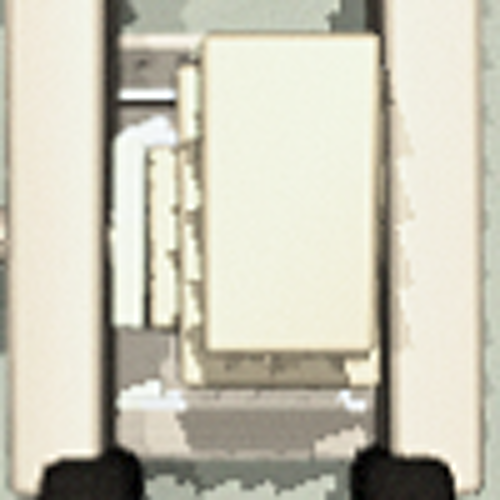

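```bash
python3 -m inch '[[[0,0,0],0],[[0,0,0],0]]' -0.04| sed -n 4,6p
python3 look.py w19; python3 -m inch '[[[0,0,0],0],[[0,0,0],0]]' -0.02| sed -n 4,6p; python3 look.py w20
```

```text
ft_force: [-3.5, 1.8, 2.0]
width: 0.522
19.975 w 0.5214 mm 48.49 [-4.1  1.6  1.7]
ft_force: [-4.3, 1.6, 1.7]
width: 0.513
20.275 w 0.5107 mm 47.49 [-4.4  1.3  2.6]
```

View pics/w20.png

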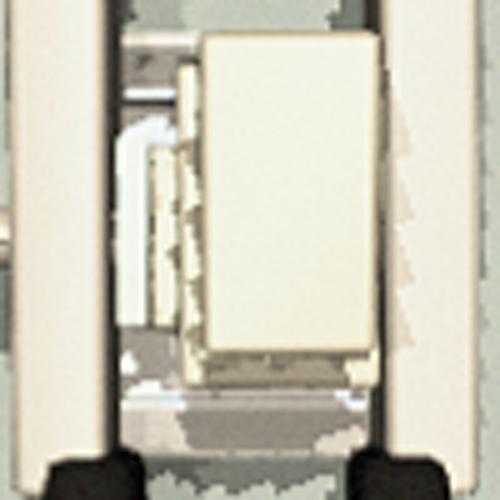

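```bash
python3 -m inch '[[[0,0,0],0],[[0,0,0],0]]' 0.0| sed -n 4,6p
python3 look.py w21; python3 -m inch '[[[0,0,0],0],[[0,0,0],0]]' 0.02| sed -n 4,6p; python3 look.py w22
python3 -c "
import cv2,numpy as np
cv2.imwrite('pics/c22.png',np.hstack([cv2.imread(f'pics/w{i}.png')[80:380,80:420] for i in(21,22)]))"
```

```text
ft_force: [-4.9, 1.4, 2.6]
width: 0.505
20.575 w 0.5050 mm 46.97 [-3.3  2.5  3.6]
ft_force: [-3.8, 1.9, 2.8]
width: 0.494
20.875 w 0.4938 mm 45.93 [-3.7  2.   2.9]
```

View pics/c22.png

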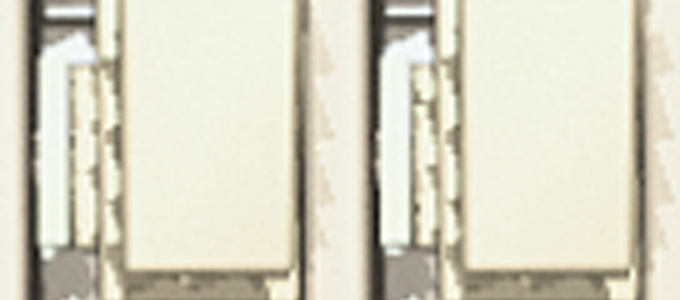

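```bash
python3 -m inch '[[[0,0,0],0],[[0,0,0],0]]' 0.04| sed -n 4,6p
python3 look.py w23; python3 -m inch '[[[0,0,0],0],[[0,0,0],0]]' 0.06| sed -n 4,6p; python3 look.py w24
python3 -c "
import cv2,numpy as np
cv2.imwrite('pics/c24.png',np.hstack([cv2.imread(f'pics/w{i}.png')[80:380,80:420] for i in(23,24)]))"
```

```text
ft_force: [-4.5, 2.9, 3.3]
width: 0.484
21.175 w 0.4810 mm 44.73 [-4.3  2.   3.2]
ft_force: [-4.7, 1.9, 2.9]
width: 0.472
21.475 w 0.4731 mm 44.00 [-4.8  2.2  3.7]
```

View pics/c24.png

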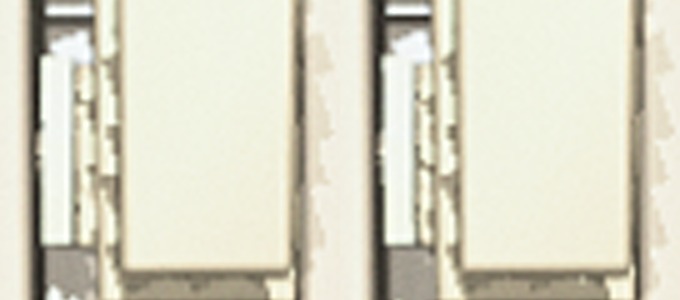

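```bash
python3 -m inch '[[[0,0,0],0],[[0,0,0],0]]' 0.075| sed -n 4,6p
python3 look.py w25; python3 -m inch '[[[0,0,0],0],[[0,0,0],0]]' 0.09| sed -n 4,6p; python3 look.py w26
python3 -c "
import cv2,numpy as np
cv2.imwrite('pics/c26.png',np.hstack([cv2.imread(f'pics/w{i}.png')[80:380,80:420] for i in(25,26)]))"
```

```text
ft_force: [-4.6, 1.7, 2.7]
width: 0.465
21.775 w 0.4642 mm 43.17 [-5.2  0.2  3. ]
ft_force: [-4.8, 1.3, 2.0]
width: 0.458
22.075 w 0.4561 mm 42.42 [-4.1  1.2  2.3]
```

View pics/c26.png

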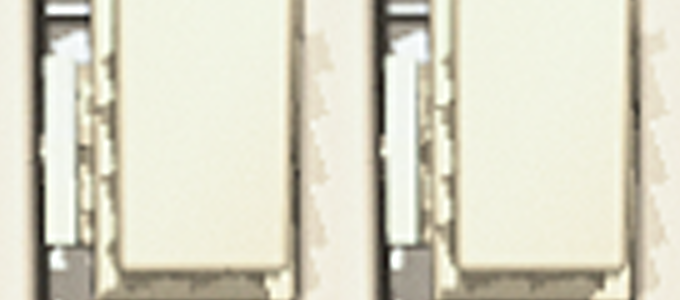

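```bash
python3 -m inch '[[[0,0,0],0],[[0,0,0],0]]' 0.1| sed -n 4,6p
python3 look.py w27; python3 -m inch '[[[0,0,0],0],[[0,0,0],0]]' 0.112| sed -n 4,6p; python3 look.py w28
python3 -c "
import cv2,numpy as np
cv2.imwrite('pics/c28.png',np.hstack([cv2.imread(f'pics/w{i}.png')[80:380,80:420] for i in(27,28)]))"
```

```text
ft_force: [-5.1, 1.1, 1.9]
width: 0.452
22.375 w 0.4499 mm 41.84 [-4.5  0.7  2.6]
ft_force: [-3.7, 1.8, 1.1]
width: 0.444
22.675 w 0.4475 mm 41.61 [-5.3  2.5  1.2]
```

View pics/c28.png

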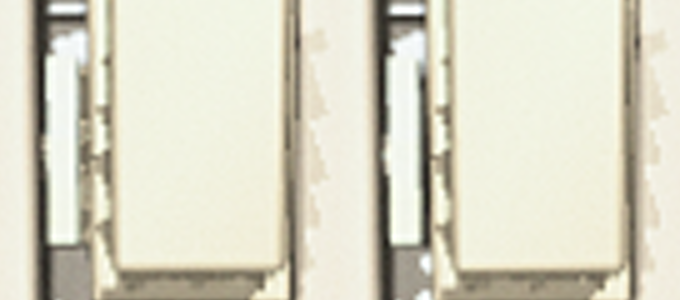

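In the last frame the lit wedge strip is gone and there is a dark gap between foot and housing at x≈425, so the wedge has snapped in. I'll hold one row, then open.

```bash
python3 -m inch '[[[0,0,0],0]]' 0.112| sed -n 4,6p; python3 -m inch '[[[0,0,0],0],[[0,0,0],0],[[0,0,0],0],[[0,0,0],0],[[0,0,0],0],[[0,0,0],0],[[0,0,0],0]]' -1| sed -n 1,6p
python3 look.py w29
```

```text
ft_force: [-4.8, 1.2, 1.9]
width: 0.444
time_s: 23.68
eef_pos: [0.5002, -0.1113, 0.031]
ee_rot: [3.089, -0.555, -0.012]
ft_force: [0.1, -0.4, -0.3]
width: 0.999
23.725 w 0.9989 mm 92.90 [-0.1 -0.7  0.9]
```

View pics/w29.png

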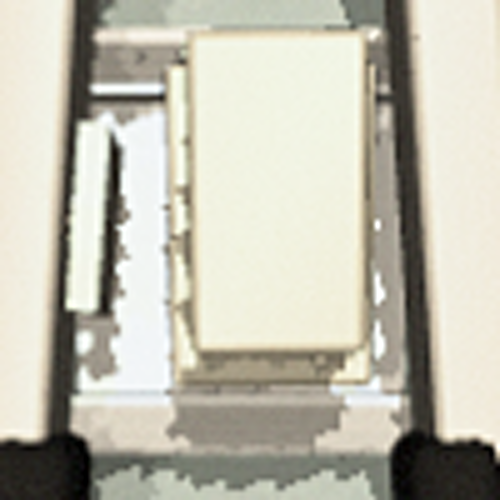

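With the handles open, nothing protrudes from the housing's left face (x≈168), and both jaws stand clear. Withdrawing straight up.

```bash
python3 -m inch '[[[0,0,-0.2],0],[[0,0,-0.5],0],[[0,0,-0.9],0],[[0,0,-1],0],[[0,0,-1],0],[[0,0,-1],0]]' | sed -n 1,6p
python3 - <<'E'
from h import *
a=grab_frame("wrist");b=grab_frame("side");u,v=proj("side",(.56,-.14,.05)).astype(int)
cv2.imwrite("pics/e.png",np.hstack([cv2.resize(a[0:260,200:440],(400,433)),cv2.resize(b[v-45:v+45,u-41:u+41],(394,433))]))
E
```

```text
time_s: 24.48
eef_pos: [0.5003, -0.1109, 0.1297]
ee_rot: [3.089, -0.555, -0.015]
ft_force: [0.4, -0.5, -0.5]
width: 0.999
```

View pics/e.png

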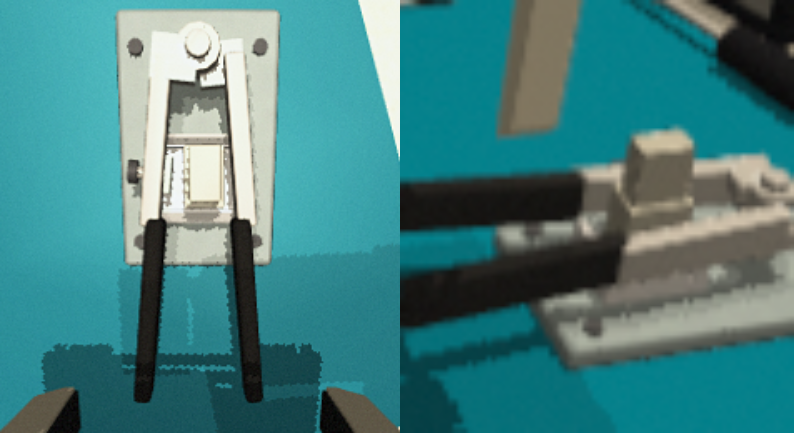

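The connector stands upright in the nest, both handles are open, and the gripper is clear of everything. Handing in.

```bash
python3 -c "
from workcell import *
print(hand_in())"
```

```text
the job is handed in; nothing more can be done
None
```

The connector with the protruding wedge is standing in the grey pliers' nest with its wedge pressed home, and I handed the job in at about 24.6 s. No verdict was reported.

- **Placing:** I set the connector down with its wedge facing the left (screw) jaw. I felt the floor at the predicted height, and the pictures showed it upright with the wedge still out.
- **Squeezing:** I closed the handles in small steps and checked the wedge in the wrist camera. At a handle gap of about 41.5 mm the wedge strip disappeared and a gap opened between the screw foot and the housing. I stopped there and opened the gripper. Jaw force was not measured directly, and the finger width showed no clear jump when the wedge gave, so the pictures are what told me to stop.
- **Last checks:** Nothing protrudes from the wedge face, both handles have sprung open, the connector is upright in the nest, and the gripper is about 10 cm above the handles with no contact force. I did not take a final picture of the finished connector, reel or bottle. The wrist force never showed contact near them.

**What disagreed:**
- **Fingertips:** They were at about the reported TCP height, not 25 mm ahead of it. My first grasp closed just above the neck on nothing and moved nothing. I then went about 25 mm lower.
- **Cameras:** The top and wrist cameras differed by about 4 mm on the pliers' position, so I placed the connector by the wrist camera.

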